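# Close the amber eluent jar with its swing-over screw cap

## Task

Close the amber solvent jar: swing its captive winged cap over on the arm until the arm is fully against its stop above the jar, then screw the cap down clockwise until it sits snug on the jar's rim, firm but not forced. Leave the clear jar with its cap and arm, and everything else on the bench, as they are.

Things in the scene. Friction and masses are not known exactly. Their poses are not given: they have to be found in the camera images.
- amber_jar: Amber glass wide-mouth jar, 100 mm across, paper band, fixed in a white holder plate (240 x 130 x 12 mm). Straight sides to 78 mm, then shoulder, neck 54 mm across, rim 116 mm above the origin. Origin: centre of its underside, 10 to 14 mm above the bench (differs from start to start); z up; x points from the jar axis to the arm's pivot post. Cannot be moved.
- amber_mouth (a point): Centre of the amber jar's rim (upper face of its seal).
- amber_pivot (a point): On the vertical axis of the amber jar's swing arm, at the height of the arm's underside (150 mm above the bench). The steel pivot post (27 mm across) stands 130 mm from the jar's axis; the arm's hub is 42 mm across and 24 mm high from this point up.
- amber_arm (a joint): Swing angle (rad) of the aluminium arm that carries the amber jar's cap. 0 = against its stop with the cap right over the jar; grows as the arm swings open, anticlockwise seen from above, up to 2.0. The pivot is stiff (about 0.45 N m) and stays where it is left.
- amber_bar (a point): Middle of the arm's straight bar, 53 mm from the pivot axis, at its top face (170 mm above the bench). x points from here to the pivot. The bar is 22 mm wide, 20 mm high, bare from 21 to 85 mm from the pivot axis; beyond it a ring round the cap, 70 mm inside, 90 mm outside diameter, 14 mm high, centred on the cap axis 130 mm from the pivot. Undersides 150 mm above the bench.
- amber_cap: White screw cap of the amber jar, 66 mm across, captive in the arm's ring, with a blue wing bar across its top: 110 mm long along the cap's own x axis, 12 mm thick, 24 mm high. Origin: on the cap axis at the lower edge of its skirt; z up. White top 55 mm, wing top 79 mm, sealing face inside the skirt 8 mm above the origin.
- amber_wing (a point): Top of one wing end (the +x one), 42 mm from the cap axis. Turning the cap clockwise from above lowers it 2.5 mm per rad. It starts with its skirt just clear of the rim and needs 3.5 to 6.3 rad (it varies) to meet the rim. Until then it turns at about 1.5 N pushed here; on the rim it stiffens by about 6 N per rad: snug is 7 to 14 N pushed here. It does not turn back by itself.
- clear_jar: Clear glass jar of the same size in an identical holder; stays as it is. Origin and axes as for the amber jar.
- clear_pivot (a point): Pivot of the clear jar's arm, as for amber_pivot.
- clear_arm (a joint): Swing angle of the clear jar's arm, rad, as for amber_arm. Starts open; must be left alone.
- clear_cap: Cap of the clear jar, same make as the amber jar's cap. Must be left alone.
- stock_bottle: Loose closed amber bottle, white cap, 68 mm across, 105 mm high. Origin: centre of its underside. Bystander.
- red_bottle: Loose closed amber bottle, red cap, 60 mm across, 120 mm high. Origin: centre of its underside. Bystander.
- beaker: Loose glass beaker, 70 mm across, 85 mm high. Origin: centre of its underside. Bystander.
- wrench: Loose steel wrench, 150 mm long, lying flat. Bystander.
- column_box: Loose cardboard carton, 160 x 50 x 35 mm. Origin: centre of its underside. Bystander.
- vial_tray: Loose blue tray of vials, 90 x 130 x 45 mm. Origin: centre of its underside. Bystander.

How it is judged:
By the outcome, as a careful person would: the job done as asked, in the order asked, and still so for the second after the job is handed in, with the robot touching nothing.
It also fails if it takes over 59 s, if anything falls off the work surface, if the arm or the gripper's body presses on something with over 40 N, if the wrist force passes 120 N, or if a joint passes its speed limit or range.

## Robot

A 6-joint arm with a two-finger parallel gripper is mounted at the origin on the work surface. World frame = base frame: x ahead of the robot, y to its left, z up, the work surface at z = 0. Lengths are in m, angles in degrees, forces in N, time in s.
With the tool pointing down it reaches from about 0.4 to 0.825 m from the base axis. Payload 7 kg.
Tool frame: the origin (TCP) lies midway between the tips of the shut fingers; the grasp point (between the pads) lies r.hold_point_z behind it (r.hold_point_z is the distance from the TCP to the grasp point, in m); z points along the fingers, x is the direction in which the jaws open and shut, and the axes are right-handed (so a half turn about z gives the same grasp; the last joint's range is limited). The gripper opens to 88 mm and grips with 3 to 60 N. Pads are 19 mm wide; open, the fingers measure 130 mm over their backs; the gripper's body (78 mm by 193 mm) begins 47 mm behind the grasp point.
Start: joints at [-54.081, 20.546, 0.682, 0, -70.136, -16.507], TCP at [0.224, -0.637, 0.201] pointing down, gripper open.
Joint ranges: [-176.03, 176.03], [-82.01, 121.73], [-58.28, 71.71], [-173.87, 95.51], [-174.79, -0.11], [-173.66, 173.66]. Speed limits (degrees/s): [136.94, 136.94, 172.46, 180, 180, 180].

## Interface

Orientations are given as [roll, pitch, yaw] about the fixed x, y, z axes, in that order (R = Rz(yaw) Ry(pitch) Rx(roll)).
In Python, from plant import get_state, viewer, close_job, r gives the robot as it stands.
- The arm moves only by the tool apply_moves, never from a script. Its argument "plan" is a list of rows, each a list of 3 entries, a list of its own where there are three numbers: the closure in counts, from 0 (fully open) to 255 (shut), then the shift along the tool's x, y, z in units of 50 mm (1.0 is 50 mm), then the turn about the tool's z in units of 6 degrees (1.0 is 6 degrees). A call has 1 to 12 rows; each row shifts and turns the commanded pose from where the row before left it, along the tool's axes as they then stand; what a row does not reach is not made up. A row lasts 1/8 s, in which the tool goes at most 62.5 mm and 10.7 degrees, less where a joint would pass 70% of its speed; a pose out of reach is approached as far as the arm can. A call is refused whole if a number of a shift passes 1 or a number of a turn 1, either way. A call with a gripper value outside its range is refused whole. The fingers move at their own pace and stop on an object; "squeeze" is the grip in N (left out, the last holds). Time passes only in rows, so rows that do not move let the fingers close. It gives the time, the measured TCP pose, the force and the opening at its end, in the units of the state.
- get_state(): the state, without advancing time (a new reading comes with each control period).
- viewer.capture(name): name is "scene" or "top" or "wrist"; returns a dict with "frame" (420x560x3 uint8, blue, green, red), "K" (3x3 intrinsics, pixels), "R" (3x3) and "t" (3): a world point X has camera coordinates R X + t; the wrist camera has in their place "mount" (4x4, takes a point from camera to tool coordinates, whose origin is the TCP and whose axes are the tool frame's). Camera axes: x right, y down, z forward; pixel columns grow to the right and rows downward; lengths in m; the calibration is good to about 2 mm. A picture is of the moment at which its call begins: read the wrist's pose just before it. There is no depth.
- close_job(): hands the job in, once; it reports no verdict.
The state is a dict: "time_s": time; "joints": joint angles; "qd": joint speeds; "joint_torque": joint torques, N m; "tcp_pos": TCP position; "eef_rot": TCP orientation; "contact_force": force on the tool from outside, world axes, zero at the start; "moment": the same for the moment, N m; "gripper_width": finger opening in m.
Only numpy, scipy, OpenCV 4.12 (cv2) and the standard library are available. Lean on these libraries where they do the work, as an engineer would, in place of code of your own. Each camera call takes 0.05 s, during which the arm holds its last target.

## Working session

There is one attempt and no reset: what is moved stays moved. The work goes in short steps, Python scripts to look and compute and a tool call to move; the robot and the scene stay as the last step left them, time stands still between calls to the robot, and variables do not carry over. Pictures are saved under pics/ and viewed, and the job is handed in when it is done.

Besides the shell and the picture viewer there is one more tool, called after "Request:" as name(argument=value, ...) on one line, values as JSON. apply_moves: Moves the arm, as the interface text tells. Its arguments: {"type":"object","properties":{"plan":{"type":"array","items":{"type":"array"}},"squeeze":{"type":"number"}},"required":["plan"]}

```bash
ls; mkdir -p pics
python3 - <<'E'
from plant import get_state, viewer, r
import cv2
print(get_state()); print(r.hold_point_z)
for n in ["scene","top","wrist"]:
    d=viewer.capture(n); cv2.imwrite(f"pics/{n}0.png",d["frame"])
    print(n,{k:v for k,v in d.items() if k!="frame"})
E
```

```text
pics
{'time_s': 0.0, 'joints': array([-5.40804797e+01,  2.05909032e+01,  6.31367335e-01, -2.11916425e-02,
       -7.01374276e+01, -1.65070511e+01]), 'qd': array([ 0.01013053,  0.03791975,  0.07455899, -0.06286844, -0.06295961,
       -0.1952311 ]), 'joint_torque': array([-3.11994211e-05, -5.82718170e+01,  2.93067813e+01,  6.99763834e+00,
        6.82072263e-03, -1.55803073e-04]), 'tcp_pos': array([ 0.22412763, -0.63610119,  0.2005071 ]), 'eef_rot': array([-1.79991547e+02, -9.86278847e-02,  1.09405245e+02]), 'contact_force': array([0.12248477, 0.35129567, 0.92723724]), 'moment': array([-0.03631919,  0.00414974, -0.02168191]), 'gripper_width': 0.08790013759971123}
0.0188
scene {'K': array([[398.94021541,   0.        , 277.97507245],
       [  0.        , 398.94021541, 203.70324726],
       [  0.        ,   0.        ,   1.        ]]), 'R': array([[-0.82080074,  0.57120575, -0.00318339],
       [ 0.39616921,  0.56524746, -0.72356428],
       [-0.41150468, -0.59516326, -0.69024966]]), 't': array([ 0.45530638, -0.10531411,  1.51384082])}
top {'K': array([[443.59174918,   0.        , 277.8
[... 168 characters left out ...]
7673e-03],
       [-9.84597848e-01,  9.97590001e-04, -1.74831585e-01],
       [ 1.74833708e-01,  2.74179390e-03, -9.84594159e-01]]), 't': array([0.00189387, 0.58811664, 1.14146048])}
wrist {'K': array([[368.76585023,   0.        , 279.12645805],
       [  0.        , 368.76585023, 209.7764752 ],
       [  0.        ,   0.        ,   1.        ]]), 'mount': array([[ 9.99999362e-01, -4.20589220e-04,  1.04831622e-03,
        -1.10723789e-04],
       [ 1.36014125e-04,  9.66174694e-01,  2.57888429e-01,
        -6.94606649e-02],
       [-1.12132170e-03, -2.57888121e-01,  9.66174135e-01,
        -1.83973945e-01],
       [ 0.00000000e+00,  0.00000000e+00,  0.00000000e+00,
         1.00000000e+00]])}
```

View pics/scene0.png

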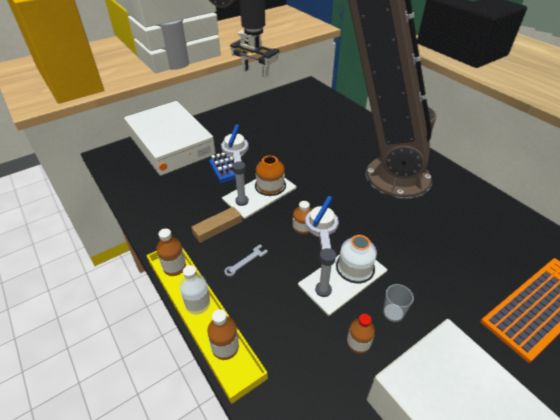

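View pics/top0.png

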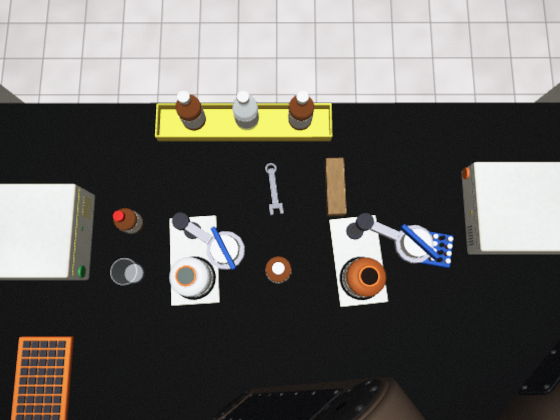

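View pics/wrist0.png

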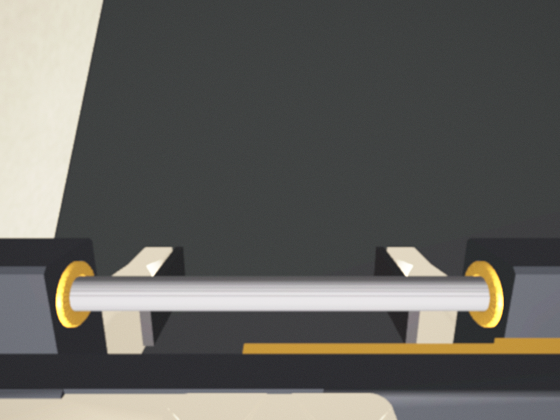

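```bash
cat > h.py <<'E'
import numpy as np, cv2
from plant import get_state, viewer, r
def ray(d,u,v):
    p=np.linalg.inv(d["K"])@np.array([u,v,1.]); 
    return -d["R"].T@d["t"], d["R"].T@p
def onplane(d,u,v,z):
    o,q=ray(d,u,v); return o+q*(z-o[2])/q[2]
def proj(d,X):
    c=d["R"]@np.asarray(X,float)+d["t"]; p=d["K"]@c; return p[:2]/p[2]
E
python3 - <<'E'
import cv2
a=cv2.imread("pics/top0.png"); b=cv2.imread("pics/scene0.png")
cv2.imwrite("pics/topz.png",cv2.resize(a[200:320,320:470],None,fx=5,fy=5,interpolation=cv2.INTER_CUBIC))
cv2.imwrite("pics/scz.png",cv2.resize(b[110:230,200:310],None,fx=5,fy=5,interpolation=cv2.INTER_CUBIC))
E
```

```text
(no output)
```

View pics/topz.png

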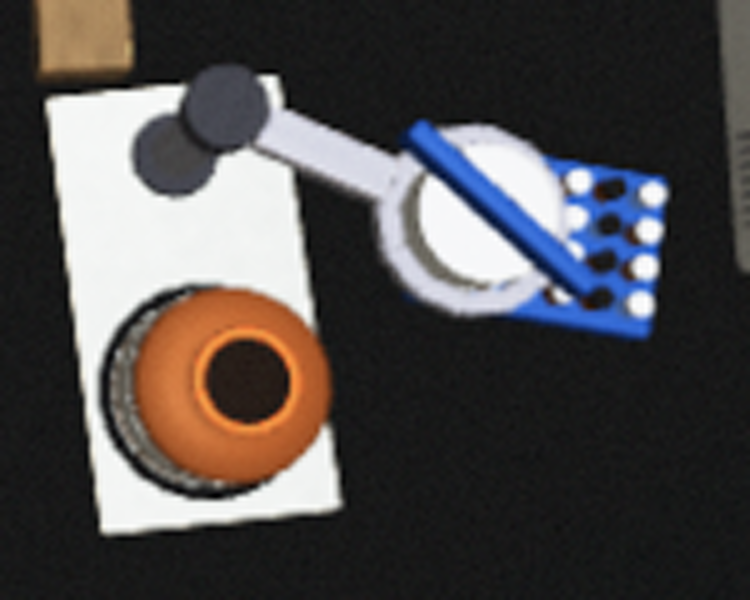

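View pics/scz.png

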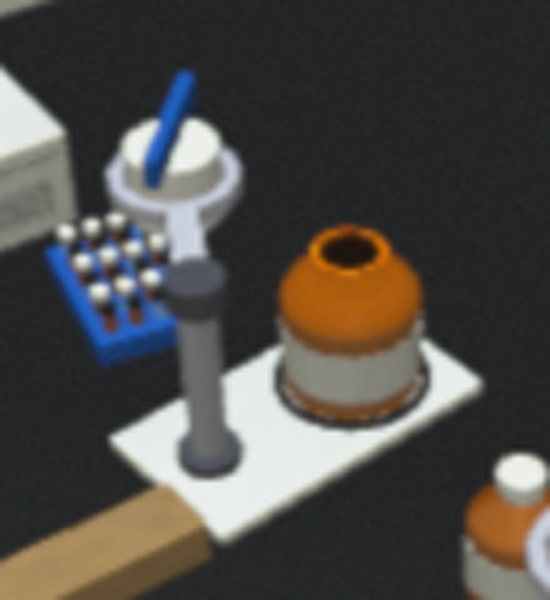

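Run:
```python
from h import *
d=viewer.capture("top"); s=viewer.capture("scene")
def seg(d,roi,f):
    x0,y0,x1,y1=roi
    im=d["frame"]; m=np.zeros(im.shape[:2],np.uint8)
    m[y0:y1,x0:x1]=f(cv2.cvtColor(im,cv2.COLOR_BGR2HSV),im.astype(int))[y0:y1,x0:x1]
    n,l,st,c=cv2.connectedComponentsWithStats(m); 
    k=1+np.argmax(st[1:,4]); return c[k],st[k],(l==k)
blue=lambda h,b:((h[...,0]>95)&(h[...,0]<125)&(h[...,1]>150)&(h[...,2]>60)).astype(np.uint8)
c,st,m=seg(d,(398,220,442,262),blue)
ys,xs=np.nonzero(m); rect=cv2.minAreaRect(np.c_[xs,ys].astype(np.float32)); print("wing",c,st,rect)
for z in(.205,.21,.215):print(onplane(d,*c,z))
# wing ends
print([onplane(d,*p,.21) for p in cv2.boxPoints(rect)])
dark=lambda h,b:((h[...,2]<95)&(h[...,2]>45)).astype(np.uint8)
c,st,m=seg(d,(350,205,380,240),dark);print("hub",c,st)
P=onplane(d,365.2,221.3,.174); M=onplane(d,369.7,275.9,.128); print("pivot",P,"mouth",M,np.linalg.norm((P-M)[:2]))
R=onplane(d,320+472/5,200+220/5,.16); print("ring",R,np.linalg.norm((P-R)[:2]))
# mouth from scene: zoom (350,245)
print(onplane(s,200+348/5,110+250/5,.128), onplane(s,200+197/5,110+275/5,.174))
a=np.arctan2(*(M-P)[1::-1]); b=np.arctan2(*(R-P)[1::-1]); print(np.degrees([a,b]),b-a)
# top/scene triangulation of wing
c2,st2,m2=seg(s,(220,120,245,150),blue);print("wing scene",c2,st2)
```

```text
wing [420.58125  242.984375] [400 224  42  38 320] ((417.7950439453125, 245.24588012695312), (50.702606201171875, 16.260683059692383), 39.80556869506836)
[ 0.50615571 -0.32947002  0.205     ]
[ 0.50553585 -0.32786658  0.21      ]
[ 0.50491599 -0.32626314  0.215     ]
[array([ 0.52355447, -0.26544649,  0.21      ]), array([ 0.55282528, -0.29095703,  0.21      ]), array([ 0.47724008, -0.37641847,  0.21      ]), array([ 0.44871483, -0.3508261 ,  0.21      ])]
hub [364.48878924 220.80717489] [356 213  17  18 223]
pivot [ 0.56264545 -0.20918471  0.174     ] mouth [ 0.43436437 -0.22454713  0.128     ] 0.129197670292016
ring [ 0.50927734 -0.32883604  0.16      ] 0.1310137176593681
[ 0.43503957 -0.22191351  0.128     ] [ 0.56232219 -0.20556333  0.174     ]
[-173.17101319 -114.0383174 ] 1.0320602369868643
wing scene [233.91011236 133.15730337] [230 124   9  23  89]
```

Request:
apply_moves(plan=[[0,[0,0,-0.33],-0.98],[0,[0,0,-0.33],-0.98],[0,[0,0,-0.33],-0.98],[0,[0,0,-0.33],-0.98],[0,[0,0,-0.33],-0.98],[0,[0,0,-0.33],-0.98],[0,[0,0,-0.33],-0.98],[0,[0,0,-0.33],-0.98]], squeeze=20)

```text
time_s: 1.25
tcp_pos: [0.2243, -0.6365, 0.3338]
eef_rot: [180.0, -0.0, 156.6]
contact_force: [-0.3, 0.4, 0.8]
gripper_width: 0.0874
```

Request:
apply_moves(plan=[[0,[-0.278,0.95,0],0],[0,[-0.278,0.95,0],0],[0,[-0.278,0.95,0],0],[0,[-0.278,0.95,0],0],[0,[-0.278,0.95,0],0],[0,[-0.278,0.95,0],0],[0,[-0.278,0.95,0],0],[0,[-0.278,0.95,0],0],[0,[-0.278,0.95,0],0],[0,[-0.278,0.95,0],0],[0,[0,0,0],0],[0,[0,0,0],0]])

```text
time_s: 2.75
tcp_pos: [0.5415, -0.2565, 0.3333]
eef_rot: [-180.0, -0.0, 156.5]
contact_force: [-0.1, 0.4, 0.1]
gripper_width: 0.0875
```

```bash
cat >> h.py <<'E'
from scipy.spatial.transform import Rotation as Ro
def wcam():
    s=get_state(); d=viewer.capture("wrist")
    T=np.eye(4); T[:3,:3]=Ro.from_euler('xyz',s["eef_rot"],degrees=True).as_matrix(); T[:3,3]=s["tcp_pos"]
    C=T@d["mount"]; d["R"]=C[:3,:3].T; d["t"]=-d["R"]@C[:3,3]; return s,d
def togo(target,yaw=None):
    s=get_state(); R=Ro.from_euler('xyz',s["eef_rot"],degrees=True).as_matrix()
    print("pos",s["tcp_pos"].round(4),"rot",s["eef_rot"].round(2),"j6",s["joints"][5].round(1),"t",round(s["time_s"],2),"F",s["contact_force"].round(2),"M",s["moment"].round(3),"w",round(s["gripper_width"],4))
    print("units",(R.T@(np.asarray(target)-s["tcp_pos"])/.05).round(3), None if yaw is None else -((yaw-s["eef_rot"][2]+180)%360-180)/6)
E
python3 - <<'E'
from h import *
s,d=wcam(); cv2.imwrite("pics/w1.png",d["frame"])
P=np.array([.5625,-.2075]);a=np.radians(-113.5)
b=P+.05*np.array([np.cos(a),np.sin(a)]);togo([*b,.158],156.5)
for z in(.17,):
  print(b,proj(d,[*b,.17]),proj(d,[*P,.174]))
E
```

```text
pos [ 0.5412 -0.257   0.3335] rot [-1.7999e+02 -1.0000e-02  1.5645e+02] j6 -16.8 t 2.8 F [-0.5  -0.32 -0.21] M [-0.025  0.139  0.007] w 0.0873
units [3.00e-03 7.90e-02 3.51e+00] -0.009054200673361379
[ 0.54256255 -0.253353  ] [278.97061923 189.53024253] [278.98967135 240.10570278]
```

View pics/w1.png

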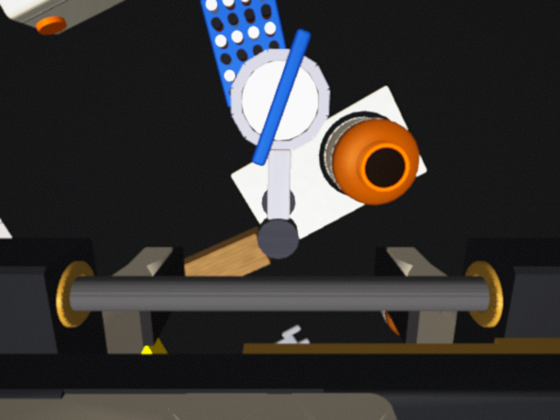

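Request:
apply_moves(plan=[[0,[0,0.04,0.5],0],[0,[0,0.04,0.7],0],[0,[0,0.04,0.7],0],[0,[0,0.04,0.7],0],[0,[0,0,0.6],0],[0,[0,0,0.3],0],[0,[0,0,0],0],[0,[0,0,0],0]])

```text
time_s: 3.8
tcp_pos: [0.5454, -0.2499, 0.1599]
eef_rot: [180.0, 0.1, 156.4]
contact_force: [0.3, 0.2, -0.7]
gripper_width: 0.0875
```

Request:
apply_moves(plan=[[190,[0,0,0],0],[190,[0,0,0],0],[190,[0,0,0],0],[190,[0,0,0],0],[190,[0,0,0],0],[255,[0,0,0],0],[255,[0,0,0],0]])

```text
time_s: 4.68
tcp_pos: [0.5447, -0.2494, 0.1584]
eef_rot: [-180.0, -0.0, 156.5]
contact_force: [0.2, -0.1, 0.0]
gripper_width: 0.0234
```

Run:
```python
from h import *
togo([.5625,-.2075,.158]); print(get_state()["joints"].round(1))
```

```text
pos [ 0.5447 -0.2494  0.1584] rot [-180.     -0.    156.45] j6 -17.6 t 4.67 F [ 0.15 -0.06  0.03] M [0.019 0.073 0.019] w 0.0234
units [0.008 0.91  0.008] None
[ -5.9  15.2 -12.8   0.  -62.  -17.6]
```

Request:
apply_moves(plan=[[255,[0.095,0.005,0],1],[255,[0.095,0.005,0],1],[255,[0.095,0.005,0],1],[255,[0.095,0.005,0],1],[255,[0,0,0],0]])

```text
time_s: 5.3
tcp_pos: [0.5292, -0.2383, 0.1586]
eef_rot: [180.0, 0.0, 132.5]
contact_force: [0.2, 0.3, 1.0]
gripper_width: 0.0002
```

Run:
```python
from h import *
togo([.5625,-.2075,.158]); print(get_state()["joints"].round(1))
```

```text
pos [ 0.5292 -0.2383  0.1586] rot [180.    0.  132.5] j6 -42.6 t 5.3 F [0.16 0.35 0.98] M [-0.009 -0.005  0.02 ] w 0.0002
units [0.004 0.907 0.011] None
[ -4.9  13.5 -15.1  -0.  -61.4 -42.6]
```

Run:
```python
from h import *
s,d=wcam(); cv2.imwrite("pics/w2.png",d["frame"])
d=viewer.capture("scene"); cv2.imwrite("pics/s2.png",cv2.resize(d["frame"][80:240,180:340],None,fx=3.7,fy=3.7,interpolation=cv2.INTER_CUBIC))
```

```text
(no output)
```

View pics/w2.png

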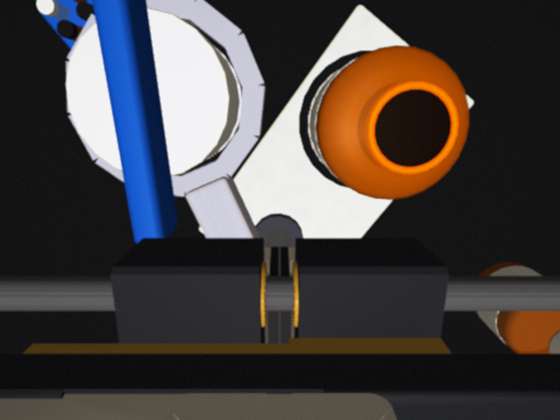

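View pics/s2.png

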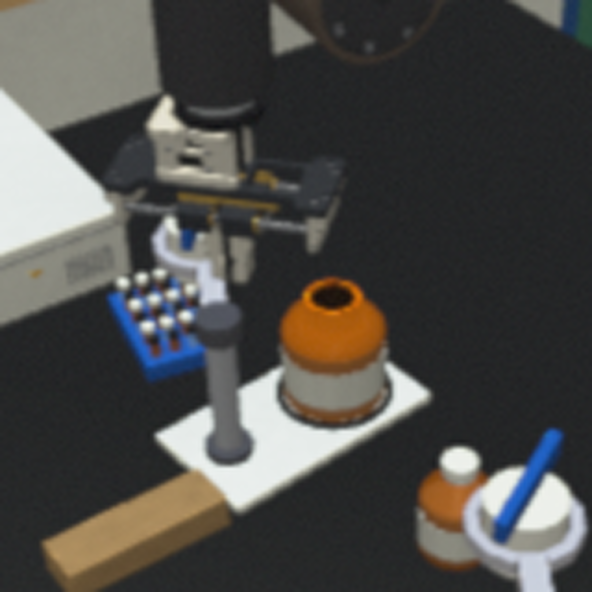

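Run:
```python
from h import *
s,d=wcam()
s2=viewer.capture("scene");t2=viewer.capture("top");cv2.imwrite("pics/t2.png",cv2.resize(t2["frame"][200:320,320:470],None,fx=5,fy=5,interpolation=cv2.INTER_CUBIC))
R=onplane(d,165,95,.16);P=np.array([.5625,-.2075]);print(R,np.linalg.norm(R[:2]-P),np.degrees(np.arctan2(*(R[:2]-P)[::-1])))
f=lambda X:(proj(s2,X)-[180,80])*3.7
print("tcp in s2",f(s["tcp_pos"]),"hub top",f([.5625,-.2075,.174]),"hub t",(proj(t2,[.5625,-.2075,.174])-[320,200])*5)
print(onplane(d,218,208,.17),onplane(d,415,127,.128), "hub in wrist",proj(d,[.5625,-.2075,.174]))
```

```text
[ 0.50928702 -0.33004747  0.16      ] 0.13360203896410902 -113.47161430823428
tcp in s2 [233.61724125 296.55162544] hub top [218.46230026 313.44436306] hub t [222.50968869 106.80106076]
[ 0.53151387 -0.2764757   0.17      ] [ 0.43234563 -0.22258958  0.128     ] hub in wrist [279.61969867 338.757241  ]
```

View pics/t2.png

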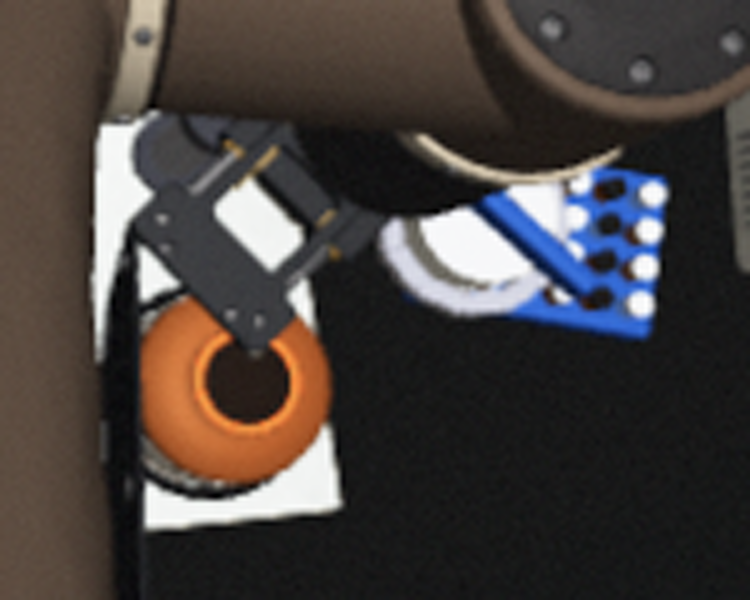

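Run:
```python
from h import *
s2=viewer.capture("scene");f=s2["frame"];x0,y0=210,120
z=cv2.resize(f[y0:y0+60,x0:x0+75],None,fx=10,fy=10,interpolation=cv2.INTER_CUBIC)
s=get_state();R=Ro.from_euler('xyz',s["eef_rot"],degrees=True).as_matrix()
for k,c in((0,(0,0,255)),(.0188,(0,255,0)),(.0658,(255,0,0))):
    u=(proj(s2,s["tcp_pos"]-R[:,2]*k)-[x0,y0])*10+5; cv2.circle(z,tuple(int(q) for q in u),4,c,-1)
cv2.imwrite("pics/s2z.png",z)
```

```text
(no output)
```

View pics/s2z.png

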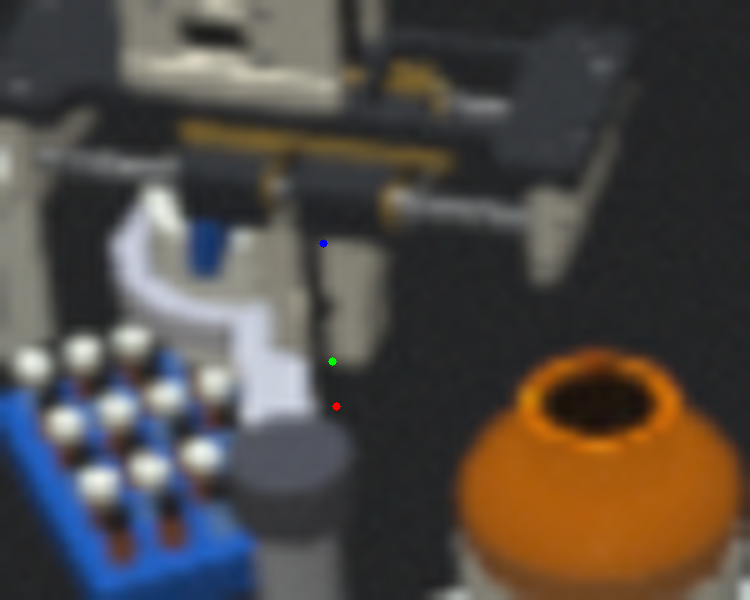

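Run:
```python
from h import *
d=viewer.capture("wrist")
T=np.eye(4);T[:3,:3]=Ro.from_euler('xyz',[180,0,156.45],degrees=True).as_matrix();T[:3,3]=[.5412,-.257,.3335]
C=T@d["mount"]; d["R"]=C[:3,:3].T; d["t"]=-d["R"]@C[:3,3]
im=cv2.imread("pics/w1.png");hs=cv2.cvtColor(im,cv2.COLOR_BGR2HSV)
m=((hs[...,0]>95)&(hs[...,0]<125)&(hs[...,1]>150)&(hs[...,2]>60)).astype(np.uint8);m[:25]=0;m[:,:250]=0;m[:105, :262]=0
ys,xs=np.nonzero(m);rect=cv2.minAreaRect(np.c_[xs,ys].astype(np.float32));print(rect)
P=np.array([.5625,-.2075]);a=np.radians(-113.5);u=np.array([np.cos(a),np.sin(a)]);v=np.array([-u[1],u[0]])
bp=cv2.boxPoints(rect)
for z in(.205,.21,.215):
    q=[onplane(d,*p,z)[:2]-P for p in bp]
    print(z,[(round(x@u,4),round(x@v,4)) for x in q], [round(np.linalg.norm(q[i]-q[i-1]),4) for i in range(4)])
    M=onplane(d,385,166,.128);print(M)
cr=cv2.resize(im[10:260,200:440],None,fx=2.4,fy=2.4);cv2.imwrite("pics/w1z.png",cr)
```

```text
((280.75726318359375, 95.38969421386719), (48.99061965942383, 140.34036254882812), 4.727987289428711)
0.205 [(np.float64(0.0807), np.float64(0.0241)), (np.float64(0.1889), np.float64(0.0129)), (np.float64(0.186), np.float64(-0.0249)), (np.float64(0.0772), np.float64(-0.0174))] [np.float64(0.0416), np.float64(0.1088), np.float64(0.0379), np.float64(0.1091)]
[ 0.43267081 -0.22424567  0.128     ]
0.21 [(np.float64(0.0814), np.float64(0.0237)), (np.float64(0.1878), np.float64(0.0127)), (np.float64(0.185), np.float64(-0.0245)), (np.float64(0.0779), np.float64(-0.0171))] [np.float64(0.041), np.float64(0.107), np.float64(0.0373), np.float64(0.1073)]
[ 0.43267081 -0.22424567  0.128     ]
0.215 [(np.float64(0.082), np.float64(0.0233)), (np.float64(0.1868), np.float64(0.0125)), (np.float64(0.184), np.float64(-0.0241)), (np.float64(0.0787), np.float64(-0.0168))] [np.float64(0.0403), np.float64(0.1053), np.float64(0.0367), np.float64(0.1056)]
[ 0.43267081 -0.22424567  0.128     ]
```

View pics/w1z.png

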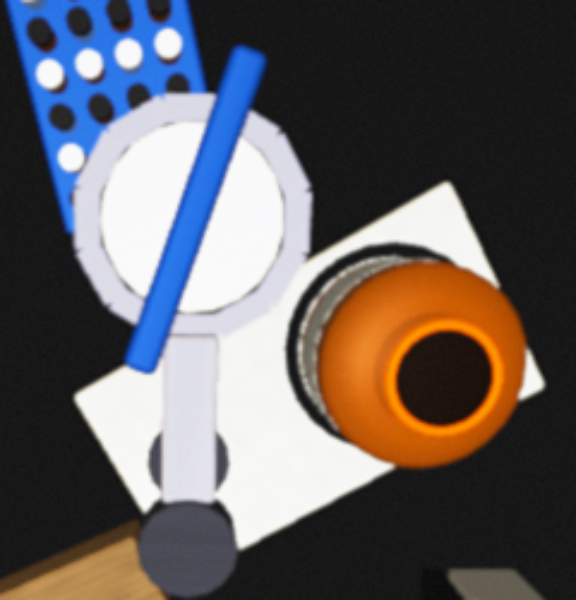

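Run:
```python
from h import *
togo([.5481,-.2405,.17],156.5)
```

```text
pos [ 0.5294 -0.2385  0.1584] rot [-180.     -0.    132.49] j6 -42.6 t 5.65 F [-0.4  -0.36 -0.66] M [0.06  0.037 0.006] w 0.0001
units [-0.282  0.248 -0.232] -4.00176624319091
```

Request:
apply_moves(plan=[[0,[0,0,-0.5],0],[0,[-0.28,0.25,0],0],[0,[0,0,0],-1],[0,[0,0,0],-1],[0,[0,0,0],-1],[0,[0,0,0],-1],[0,[0,0,0],0],[0,[0,0,0],0],[0,[0,0,0],0],[0,[0,0,0],0]])

```text
time_s: 6.9
tcp_pos: [0.548, -0.2403, 0.1835]
eef_rot: [180.0, 0.0, 156.4]
contact_force: [-0.9, -0.0, 0.0]
gripper_width: 0.0871
```

Run:
```python
from h import *
togo([.5481,-.2405,.142],156.5)
```

```text
pos [ 0.548  -0.2403  0.1835] rot [180.     0.   156.42] j6 -18.6 t 6.9 F [-0.87 -0.03  0.03] M [0.041 0.042 0.007] w 0.0871
units [-0.003 -0.003  0.829] -0.013509517967444632
```

Request:
apply_moves(plan=[[0,[0,0,0.4],0],[0,[0,0,0.2],0],[0,[0,0,0.15],0],[0,[0,0,0.08],0],[0,[0,0,0],0]])

```text
time_s: 7.52
tcp_pos: [0.548, -0.2403, 0.1419]
eef_rot: [-180.0, -0.0, 156.5]
contact_force: [0.4, -0.0, 0.6]
gripper_width: 0.0879
```

Request:
apply_moves(plan=[[255,[0,0,0],0],[255,[0,0,0],0],[255,[0,0,0],0],[255,[0,0,0],0],[255,[0,0,0],0],[255,[0,0,0],0],[255,[0,0,0],0],[255,[0,0,0],0],[255,[0,0,0],0],[255,[0,0,0],0]])

```text
time_s: 8.78
tcp_pos: [0.5493, -0.2408, 0.1421]
eef_rot: [180.0, 0.1, 156.5]
contact_force: [3.4, -3.3, -2.8]
gripper_width: 0.021
```

Run:
```python
from h import *
togo([.5481,-.2405,.142],156.5)
s2=viewer.capture("scene");f=s2["frame"];x0,y0=210,120
z=cv2.resize(f[y0:y0+60,x0:x0+75],None,fx=10,fy=10,interpolation=cv2.INTER_CUBIC)
cv2.imwrite("pics/s3z.png",z)
```

```text
pos [ 0.5493 -0.2408  0.1421] rot [1.7999e+02 1.4000e-01 1.5645e+02] j6 -18.6 t 8.78 F [ 3.4  -3.29 -2.82] M [-1.004 -1.453 -0.022] w 0.021
units [ 0.025 -0.005  0.003] -0.007913810748130837
```

View pics/s3z.png

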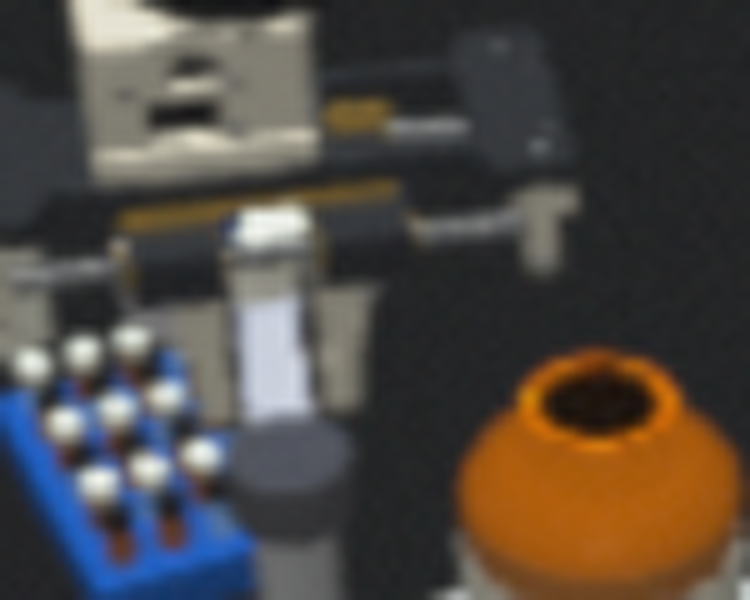

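Request:
apply_moves(plan=[[255,[0.075,0.004,0],1],[255,[0.075,0.004,0],1],[255,[0.075,0.004,0],1],[255,[0.075,0.004,0],1],[255,[0.075,0.004,0],1],[255,[0.075,0.004,0],1],[255,[0.075,0.004,0],1],[255,[0.075,0.004,0],1],[255,[0,0,0],0]])

```text
time_s: 9.95
tcp_pos: [0.5307, -0.2196, 0.1422]
eef_rot: [179.8, 0.2, 108.4]
contact_force: [7.7, -6.1, -7.1]
gripper_width: 0.0214
```

Run:
```python
from h import *
togo([.5625,-.2075,.142],97)
s,d=wcam(); cv2.imwrite("pics/w4.png",d["frame"])
```

```text
pos [ 0.5307 -0.2196  0.1422] rot [1.7980e+02 1.6000e-01 1.0838e+02] j6 -68.8 t 9.95 F [ 7.72 -6.05 -7.12] M [-2.229 -2.776 -0.173] w 0.0214
units [0.028 0.68  0.006] 1.8959987130977634
```

View pics/w4.png

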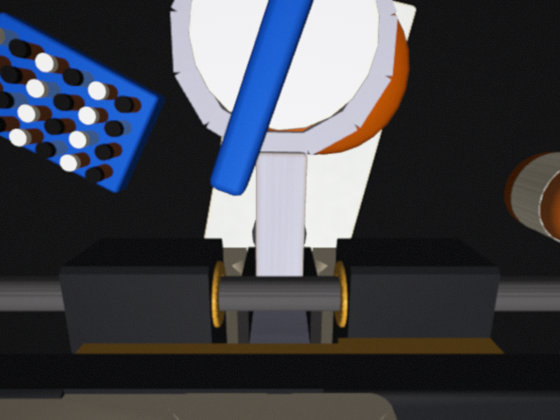

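Request:
apply_moves(plan=[[255,[0.075,0.004,0],1],[255,[0.045,0.002,0],0.6],[255,[0,0,0],0]])

```text
time_s: 10.38
tcp_pos: [0.5294, -0.2141, 0.1422]
eef_rot: [179.8, 0.2, 98.8]
contact_force: [8.7, -8.9, -7.2]
gripper_width: 0.0214
```

Request:
apply_moves(plan=[[255,[0.023,0.001,0],0.3],[255,[0,0,0],0]])

```text
time_s: 10.62
tcp_pos: [0.5293, -0.2133, 0.1422]
eef_rot: [179.8, 0.2, 97.0]
contact_force: [8.8, -10.4, -9.0]
gripper_width: 0.0214
```

Request:
apply_moves(plan=[[255,[0.023,0.001,0],0.3],[255,[0,0,0],0]])

```text
time_s: 10.88
tcp_pos: [0.5293, -0.2128, 0.1422]
eef_rot: [179.8, 0.2, 95.3]
contact_force: [9.1, -13.6, -9.5]
gripper_width: 0.0213
```

Run:
```python
from h import *
togo([.5625,-.2075,.142],97)
```

```text
pos [ 0.5293 -0.2128  0.1422] rot [179.78   0.22  95.27] j6 -82.7 t 10.88 F [  9.15 -13.56  -9.47] M [-5.093 -3.436  0.251] w 0.0213
units [0.046 0.672 0.007] -0.2890970832397812
```

Request:
apply_moves(plan=[[255,[0.03,0,0],0.3],[255,[0,0,0],0]])

```text
time_s: 11.12
tcp_pos: [0.5295, -0.2127, 0.1423]
eef_rot: [179.8, 0.3, 93.5]
contact_force: [10.9, -21.3, -13.6]
gripper_width: 0.0214
```

Run:
```python
from h import *
togo([.5625,-.2075,.142],97)
s,d=wcam(); cv2.imwrite("pics/w5.png",d["frame"])
```

```text
pos [ 0.5295 -0.2127  0.1423] rot [179.75   0.32  93.48] j6 -84.7 t 11.12 F [ 10.92 -21.32 -13.59] M [-7.878 -4.196  0.412] w 0.0214
units [0.063 0.664 0.008] -0.5866043516979857
```

View pics/w5.png

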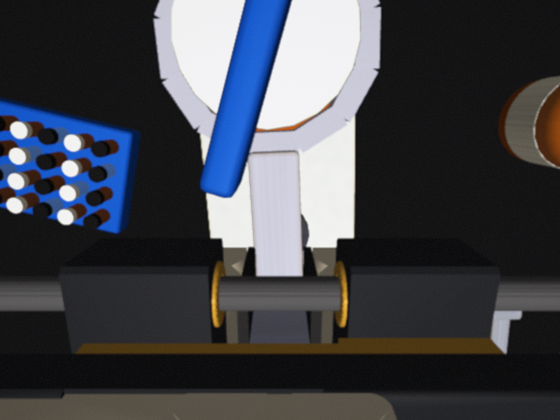

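Request:
apply_moves(plan=[[0,[0,0,0],0],[0,[0,0,0],0],[0,[0,0,0],0],[0,[0,0,0],0],[0,[0,0,-0.3],0],[0,[0,0,-0.8],0],[0,[0,0,-0.8],0],[0,[0,0,-0.8],0],[0,[0,0,-0.7],0],[0,[0,0,0],0],[0,[0,0,0],0]])

```text
time_s: 12.55
tcp_pos: [0.5263, -0.2089, 0.3123]
eef_rot: [180.0, -0.0, 93.5]
contact_force: [-0.2, -0.5, -0.6]
gripper_width: 0.0877
```

Run:
```python
from h import *
togo([.434,-.224,.30],-100)
s,d=wcam(); cv2.imwrite("pics/w6.png",d["frame"])
import pickle; pickle.dump((s,d),open("w6.pkl","wb"))
im=d["frame"];hs=cv2.cvtColor(im,cv2.COLOR_BGR2HSV)
cv2.imwrite("pics/w6z.png",cv2.resize(im[0:250,170:420],None,fx=2.4,fy=2.4))
```

```text
pos [ 0.5263 -0.2089  0.3123] rot [ 1.7997e+02 -2.0000e-02  9.3450e+01] j6 -84.7 t 12.55 F [-0.2  -0.55 -0.56] M [-0.063 -0.015 -0.001] w 0.0877
units [-0.19  -1.861  0.245] -27.757848093375685
```

View pics/w6z.png

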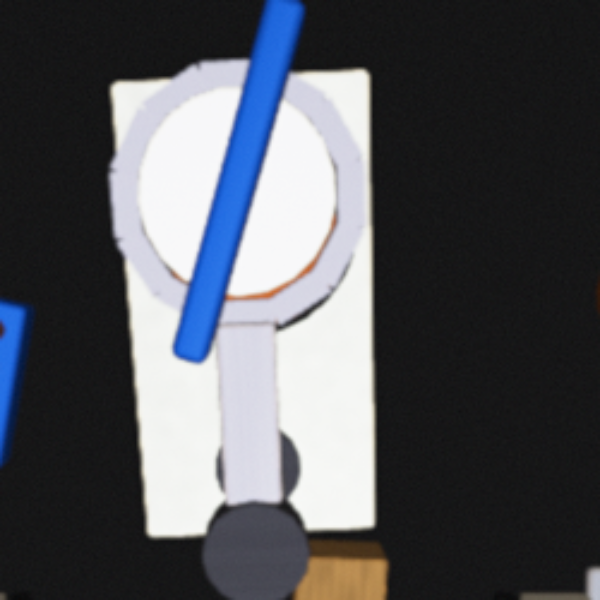

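Run:
```python
from h import *
import pickle
s,d=pickle.load(open("w6.pkl","rb"))
g=lambda x,y,z:onplane(d,x/2.4+170,y/2.4,z)
P=g(256,552,.174);print("hub",P)
for z in(.157,.162):
    R=g(237,194,z);print("ring",R,np.linalg.norm((R-P)[:2]),np.degrees(np.arctan2(*(R-P)[1::-1])))
for z in(.184,.188,.191):
    W=g(237,192,z);print("white",W,np.linalg.norm((W-P)[:2]))
for z in(.206,.21,.214):
    a=g(192,355,z);b=g(285,3,z);print("wing",z,a,b,np.linalg.norm(a-b),np.degrees(np.arctan2(*(b-a)[1::-1])),(a+b)/2)
togo([.4335,-.2235,.27],-101)
```

```text
hub [ 0.56216763 -0.20879319  0.174     ]
ring [ 0.43190738 -0.22339979  0.157     ] 0.13107663913102646 -173.60191998620343
ring [ 0.43227661 -0.2232517   0.162     ] 0.1306932504953995 -173.64840181268394
white [ 0.43327013 -0.22263348  0.184     ] 0.12963842425928204
white [ 0.43357359 -0.22251458  0.188     ] 0.1293240258226766
white [ 0.43380119 -0.2224254   0.191     ] 0.12908826453264777
wing 0.206 [ 0.48584908 -0.23392352  0.206     ] [ 0.381423   -0.21063649  0.206     ] 0.10699108877794775 167.42872474361158 [ 0.43363604 -0.22228001  0.206     ]
wing 0.21 [ 0.48545095 -0.23364002  0.21      ] [ 0.38246398 -0.21067391  0.21      ] 0.10551662198874016 167.42872474361155 [ 0.43395747 -0.22215696  0.21      ]
wing 0.214 [ 0.48505282 -0.23335651  0.214     ] [ 0.38350497 -0.21071133  0.214     ] 0.10404215519953262 167.42872474361155 [ 0.43427889 -0.22203392  0.214     ]
pos [ 0.5261 -0.2089  0.3116] rot [-1.7996e+02 -2.0000e-02  9.3460e+01] j6 -84.7 t 12.6 F [-0.01  0.89 -0.2 ] M [-0.028 -0.026 -0.032] w 0.0873
units [-0.181 -1.866  0.834] -27.590636383213035
```

Request:
apply_moves(plan=[[0,[-0.055,-0.623,0],0],[0,[-0.055,-0.623,0],0],[0,[-0.055,-0.623,0],0],[0,[0,0,0],-1],[0,[0,0,0],-1],[0,[0,0,0],-1],[0,[0,0,0],-1],[0,[0,0,0],-1],[0,[0,0,0],-1],[0,[0,0,0],-1],[0,[0,0,0],-1],[0,[0,0,0],-1]])

```text
time_s: 14.1
tcp_pos: [0.4333, -0.2228, 0.3111]
eef_rot: [-180.0, -0.1, 147.7]
contact_force: [-0.7, 1.0, -0.1]
gripper_width: 0.0876
```

Request:
apply_moves(plan=[[0,[0,0,0],-1],[0,[0,0,0],-1],[0,[0,0,0],-1],[0,[0,0,0],-1],[0,[0,0,0],-1],[0,[0,0,0],-1],[0,[0,0,0],-1],[0,[0,0,0],-1],[0,[0,0,0],-1],[0,[0,0,0],-1],[0,[0,0,0],-1],[0,[0,0,0],-1]])

```text
time_s: 15.6
tcp_pos: [0.4333, -0.2228, 0.3111]
eef_rot: [179.9, -0.1, -140.3]
contact_force: [-0.2, -0.0, -0.6]
gripper_width: 0.0881
```

Request:
apply_moves(plan=[[0,[0,0,0],-1],[0,[0,0,0],-1],[0,[0,0,0],-1],[0,[0,0,0],-1],[0,[0,0,0],-1],[0,[0,0,0],-1],[0,[0,0,0],-0.33],[0,[0,0,0.5],0],[0,[0,0,0.5],0],[0,[0,0,0.5],0],[0,[0,0,0],0]])

```text
time_s: 16.98
tcp_pos: [0.4324, -0.2227, 0.2351]
eef_rot: [179.8, -0.0, -102.6]
contact_force: [0.1, 0.7, -0.3]
gripper_width: 0.0879
```

Run:
```python
from h import *
togo([.4333,-.2228,.19],-102.6)
s,d=wcam(); cv2.imwrite("pics/w7.png",d["frame"])
s2=viewer.capture("scene");f=s2["frame"];x0,y0=225,110
z=cv2.resize(f[y0:y0+75,x0:x0+80],None,fx=8,fy=8,interpolation=cv2.INTER_CUBIC)
for X,c in(([.4333,-.2228,.188],(0,0,255)),([.4333,-.2228,.212],(0,255,0)),(s["tcp_pos"],(255,0,255)),(s["tcp_pos"]+[0,0,.0188],(255,255,0))):
    u=(proj(s2,X)-[x0,y0])*8+4; cv2.circle(z,tuple(int(q) for q in u),4,c,-1)
cv2.imwrite("pics/s7z.png",z)
```

```text
pos [ 0.4324 -0.2227  0.2351] rot [ 1.7975e+02 -1.0000e-02 -1.0264e+02] j6 81.4 t 16.98 F [ 0.13  0.72 -0.25] M [-0.046  0.116  0.021] w 0.0879
units [-0.002 -0.022  0.902] -0.005892028238747571
```

View pics/w7.png

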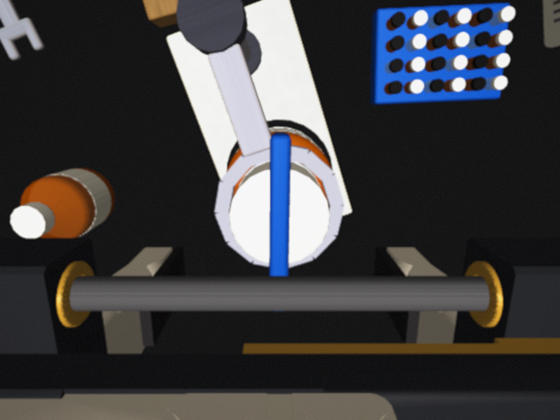

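View pics/s7z.png

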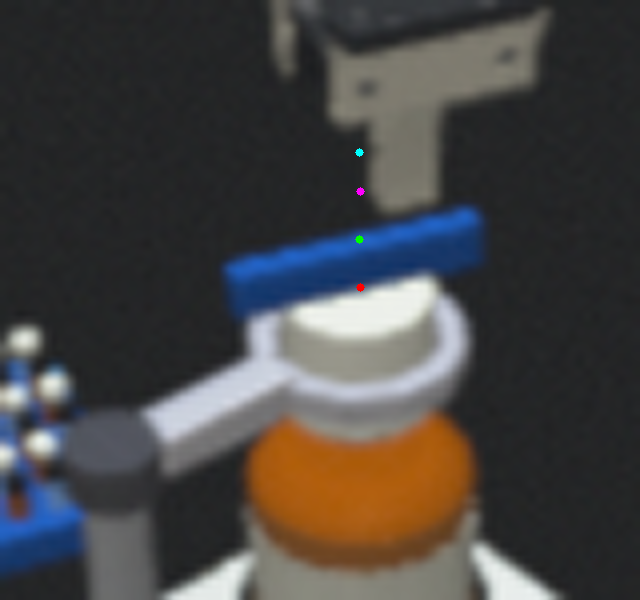

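Run:
```python
from h import *
s=get_state();s2=viewer.capture("scene");R=Ro.from_euler('xyz',s["eef_rot"],degrees=True).as_matrix()
for sx in(-.06,-.044,.044,.06):
  for k in(0,.0188):
    print(sx,k,((proj(s2,s["tcp_pos"]+R[:,0]*sx-R[:,2]*k)-[225,110])*8+4).round())
```

```text
-0.06 0 [412. 266.]
-0.06 0.0188 [411. 226.]
-0.044 0 [396. 245.]
-0.044 0.0188 [396. 205.]
0.044 0 [318. 133.]
0.044 0.0188 [317.  94.]
0.06 0 [305. 113.]
0.06 0.0188 [303.  74.]
```

Request:
apply_moves(plan=[[0,[0,-0.02,0.5],0],[0,[0,0,0.4],0],[0,[0,0,0.2],0],[0,[0,0,0.12],0],[0,[0,0,0],0],[200,[0,0,0],0],[200,[0,0,0],0],[200,[0,0,0],0],[200,[0,0,0],0],[200,[0,0,0],0],[200,[0,0,0],0],[200,[0,0,0],0]], squeeze=30)

```text
time_s: 18.62
tcp_pos: [0.4348, -0.2232, 0.176]
eef_rot: [180.0, -0.0, -102.6]
contact_force: [-0.2, -0.2, -0.0]
gripper_width: 0.0235
```

Request:
apply_moves(plan=[[255,[0,0,0],0],[255,[0,0,0],0],[255,[0,0,0],0],[255,[0,0,0],0]])

```text
time_s: 19.12
tcp_pos: [0.4348, -0.2232, 0.176]
eef_rot: [-180.0, -0.0, -102.6]
contact_force: [0.8, 0.9, 1.2]
gripper_width: 0.0116
```

Run:
```python
from h import *
togo([.4333,-.2228,.174],-102.6)
s2=viewer.capture("scene");f=s2["frame"];x0,y0=225,110
cv2.imwrite("pics/s8z.png",cv2.resize(f[y0:y0+75,x0:x0+80],None,fx=8,fy=8,interpolation=cv2.INTER_CUBIC))
```

```text
pos [ 0.4348 -0.2232  0.176 ] rot [-180.     -0.   -102.57] j6 81.5 t 19.12 F [0.85 0.93 1.17] M [-0.102  0.153 -0.002] w 0.0116
units [-0.001  0.031  0.04 ] 0.004666557967245429
```

View pics/s8z.png

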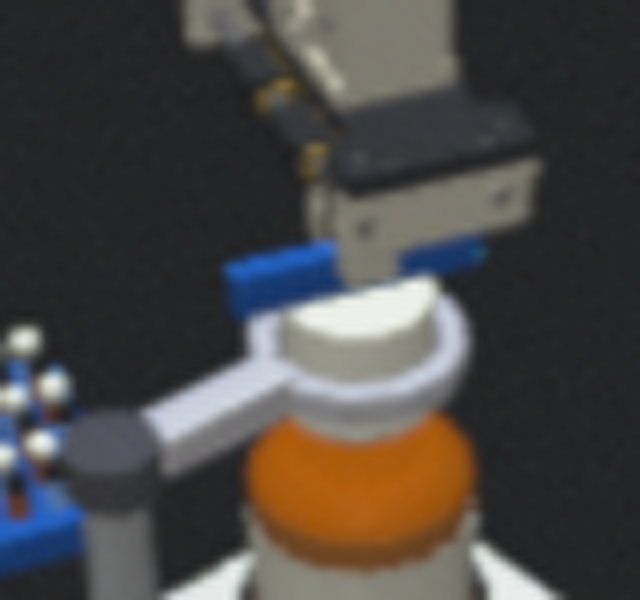

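Request:
apply_moves(plan=[[255,[0,0.02,0],0],[255,[0,0,0.005],1],[255,[0,0,0.005],1],[255,[0,0,0.005],1],[255,[0,0,0.005],1],[255,[0,0,0.005],1],[255,[0,0,0.005],1],[255,[0,0,0.005],1]])

```text
time_s: 20.18
tcp_pos: [0.4343, -0.2232, 0.1742]
eef_rot: [-179.9, 0.0, -144.8]
contact_force: [1.8, -2.7, -2.8]
gripper_width: 0.0116
```

Run:
```python
from h import *
togo([.4337,-.2232,.174],-102.6)
```

```text
pos [ 0.4343 -0.2232  0.1742] rot [-1.7995e+02  2.0000e-02 -1.4475e+02] j6 39.3 t 20.18 F [ 1.79 -2.69 -2.76] M [-0.935 -0.698  0.076] w 0.0116
units [0.009 0.007 0.004] -7.025531160748916
```

Request:
apply_moves(plan=[[255,[0,0,0.005],1],[255,[0,0,0.005],1],[255,[0,0,0.005],1],[255,[0,0,0.005],1],[255,[0,0,0.005],1],[255,[0,0,0.005],1],[255,[0,0,0.005],1],[255,[0,0,0.005],1],[255,[0,0,0.005],1],[255,[0,0,0.005],1],[255,[0,0,0.005],1],[255,[0,0,0.005],1]])

```text
time_s: 21.68
tcp_pos: [0.4338, -0.2232, 0.1711]
eef_rot: [-180.0, 0.0, 143.2]
contact_force: [0.7, -2.7, -2.4]
gripper_width: 0.012
```

Run:
```python
from h import *
togo([.4337,-.2232,.174],-102.6)
```

```text
pos [ 0.4338 -0.2232  0.1711] rot [-1.7998e+02  2.0000e-02  1.4324e+02] j6 -32.7 t 21.68 F [ 0.74 -2.67 -2.38] M [-0.832 -0.454  0.143] w 0.012
units [ 0.003 -0.001 -0.059] -19.026717086937754
```

Request:
apply_moves(plan=[[255,[0,0,0.005],1],[255,[0,0,0.005],1],[255,[0,0,0.005],1],[255,[0,0,0.005],1],[255,[0,0,0.005],1],[255,[0,0,0.005],1],[255,[0,0,0.005],1],[255,[0,0,0.005],1],[255,[0,0,0.005],1],[255,[0,0,0.005],1],[255,[0,0,0.005],1],[255,[0,0,0.005],1]])

```text
time_s: 23.18
tcp_pos: [0.4337, -0.2228, 0.1679]
eef_rot: [-180.0, -0.0, 71.2]
contact_force: [1.3, -0.2, -2.6]
gripper_width: 0.0114
```

Run:
```python
from h import *
togo([.4337,-.2232,.174],-102.6)
```

```text
pos [ 0.4337 -0.2228  0.1679] rot [-1.7999e+02 -1.0000e-02  7.1240e+01] j6 -104.7 t 23.18 F [ 1.32 -0.18 -2.58] M [-0.181 -0.432  0.084] w 0.0114
units [-0.007  0.002 -0.121] 28.972734955422464
```

Request:
apply_moves(plan=[[255,[0,0,0.005],1],[255,[0,0,0.005],1],[255,[0,0,0.005],1],[255,[0,0,0.005],1],[255,[0,0,0.005],1]])

```text
time_s: 23.8
tcp_pos: [0.4338, -0.2227, 0.1666]
eef_rot: [-180.0, -0.0, 41.2]
contact_force: [1.6, 1.1, -3.4]
gripper_width: 0.0116
```

Request:
apply_moves(plan=[[255,[0,0,0.005],1],[255,[0,0,0.005],1],[255,[0,0,0.005],1],[255,[0,0,0.005],1],[255,[0,0,0.005],1]])

```text
time_s: 24.42
tcp_pos: [0.434, -0.2226, 0.1653]
eef_rot: [-180.0, -0.0, 11.2]
contact_force: [2.3, 1.4, -2.6]
gripper_width: 0.0114
```

Run:
```python
from h import *
togo([.4337,-.2232,.174],-102.6)
for i in range(3):
  viewer.capture("top"); s=get_state(); print(s["contact_force"].round(2),s["moment"].round(3))
```

```text
pos [ 0.434  -0.2226  0.1653] rot [-1.7997e+02 -2.0000e-02  1.1240e+01] j6 -164.7 t 24.43 F [ 2.28  1.43 -2.6 ] M [ 0.126 -0.8    0.064] w 0.0114
units [-0.008  0.01  -0.173] 18.972589414570304
[ 2.23  0.16 -3.49] [ 0.146 -0.835  0.041]
[ 2.29  0.79 -4.77] [ 0.256 -0.909 -0.002]
[ 2.64  1.27 -3.52] [ 0.247 -0.977 -0.028]
```

Request:
apply_moves(plan=[[100,[0,0,0],0],[100,[0,0,0],0],[100,[0,0,0],0],[100,[0,0,-0.3],0],[100,[0,0,-0.5],-1],[100,[0,0,0],-1],[100,[0,0,0],-1],[100,[0,0,0],-1],[100,[0,0,0],-1],[100,[0,0,0],-1],[100,[0,0,0],-1],[100,[0,0,0],-1]])

```text
time_s: 26.08
tcp_pos: [0.4341, -0.2231, 0.2069]
eef_rot: [179.9, -0.0, 59.6]
contact_force: [-0.5, 0.2, -0.1]
gripper_width: 0.0531
```

Request:
apply_moves(plan=[[100,[0,0,0],-1],[100,[0,0,0],-1],[100,[0,0,0],-1],[100,[0,0,0],-1],[100,[0,0,0],-1],[100,[0,0,0],-1],[100,[0,0,0],-1],[100,[0,0,0],-1],[100,[0,0,0],-1],[100,[0,0,0],-1],[100,[0,0,0],-1],[100,[0,0,0],-1]])

```text
time_s: 27.58
tcp_pos: [0.4341, -0.2231, 0.207]
eef_rot: [180.0, 0.1, 131.7]
contact_force: [-0.1, -0.1, -0.1]
gripper_width: 0.0534
```

Request:
apply_moves(plan=[[100,[0,0,0],-1],[100,[0,0,0],-1],[100,[0,0,0],-1],[100,[0,0,0],-1],[100,[0,0,0],-1],[100,[0,0,0],-1],[100,[0,0,0],-1],[100,[0,0,0],-1],[100,[0,0,0],-1],[100,[0,0,0],-1],[100,[0,0,0],0],[100,[0,0,0],0]])

```text
time_s: 29.08
tcp_pos: [0.4339, -0.223, 0.2063]
eef_rot: [-180.0, 0.0, -168.7]
contact_force: [0.1, -0.5, -1.0]
gripper_width: 0.0531
```

Run:
```python
from h import *
togo([.4337,-.2230,.165],-168.8)
s,d=wcam(); cv2.imwrite("pics/w9.png",d["frame"])
```

```text
pos [ 0.4339 -0.223   0.2063] rot [-1.7999e+02  3.0000e-02 -1.6869e+02] j6 15.4 t 29.07 F [ 0.07 -0.5  -1.02] M [0.008 0.144 0.004] w 0.0531
units [0.005 0.001 0.825] 0.01820305689105813
```

View pics/w9.png

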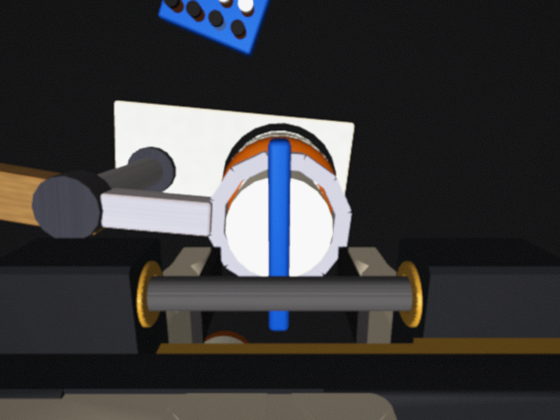

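Wing is centred between the jaws (column 279) and aligned; arm still over the jar. Lowering and regripping.

Request:
apply_moves(plan=[[100,[0,0,0.4],0],[100,[0,0,0.3],0],[100,[0,0,0.1],0],[255,[0,0,0],0],[255,[0,0,0],0],[255,[0,0,0],0],[255,[0,0,0],0],[255,[0,0,0],0],[255,[0,0,0],0],[255,[0,0,0],0]])

```text
time_s: 30.38
tcp_pos: [0.4341, -0.2229, 0.1659]
eef_rot: [-180.0, 0.0, -168.6]
contact_force: [0.1, 0.8, 0.9]
gripper_width: 0.0115
```

Run:
```python
from h import *
togo([.4337,-.2230,.165],-168.8)
```

```text
pos [ 0.4341 -0.2229  0.1659] rot [-1.7999e+02  3.0000e-02 -1.6856e+02] j6 15.5 t 30.38 F [0.09 0.84 0.86] M [ 0.205 -0.203 -0.04 ] w 0.0115
units [0.008 0.    0.018] 0.039270763133307206
```

Request:
apply_moves(plan=[[255,[0,0,0.005],1],[255,[0,0,0.005],1],[255,[0,0,0.005],1],[255,[0,0,0.005],1],[255,[0,0,0.005],1]])

```text
time_s: 31.0
tcp_pos: [0.4342, -0.223, 0.1647]
eef_rot: [180.0, 0.0, 161.3]
contact_force: [0.3, 0.9, 2.3]
gripper_width: 0.0115
```

Run:
```python
from h import *
togo([.4337,-.2230,.165],-168.8)
```

```text
pos [ 0.4342 -0.223   0.1647] rot [1.8000e+02 4.0000e-02 1.6126e+02] j6 -14.7 t 31.0 F [0.34 0.89 2.26] M [ 0.303 -0.26   0.116] w 0.0115
units [ 0.009 -0.004 -0.006] -4.990454932134857
```

Request:
apply_moves(plan=[[255,[0,0,0.005],1],[255,[0,0,0.005],1],[255,[0,0,0.005],1],[255,[0,0,0.005],1],[255,[0,0,0.005],1]])

```text
time_s: 31.62
tcp_pos: [0.4343, -0.223, 0.1637]
eef_rot: [180.0, 0.1, 131.3]
contact_force: [0.9, 0.5, 2.4]
gripper_width: 0.0115
```

Run:
```python
from h import *
togo([.4337,-.2230,.165],-168.8)
```

```text
pos [ 0.4343 -0.223   0.1637] rot [1.7997e+02 5.0000e-02 1.3128e+02] j6 -44.7 t 31.62 F [0.85 0.54 2.44] M [ 0.37  -0.199  0.296] w 0.0115
units [ 0.009 -0.009 -0.026] -9.986697167848556
```

```bash
cat > avg.py <<'E'
from h import *
a=[get_state()["moment"][2]];
for i in range(5):
  viewer.capture("top"); a.append(get_state()["moment"][2])
print(np.round(a,3),np.mean(a))
E
python3 avg.py
```

```text
[ 0.296  0.096 -0.034 -0.14  -0.073 -0.132] 0.002119518039793077
```

Request:
apply_moves(plan=[[255,[0,0,0.003],1],[255,[0,0,0.003],1]])

```text
time_s: 32.12
tcp_pos: [0.4343, -0.223, 0.1633]
eef_rot: [180.0, 0.0, 119.4]
contact_force: [1.1, 1.0, 3.3]
gripper_width: 0.0119
```

```bash
python3 avg.py
```

```text
[ 0.371  0.099 -0.088 -0.12  -0.186 -0.137] -0.010119506159474984
```

Request:
apply_moves(plan=[[255,[0,0,0.004],0.9],[255,[0,0,0.004],0.9],[255,[0,0,0.004],0.9],[255,[0,0,0.004],0.9]])

```text
time_s: 32.88
tcp_pos: [0.4343, -0.2231, 0.1625]
eef_rot: [180.0, 0.0, 97.8]
contact_force: [2.6, 1.4, 5.2]
gripper_width: 0.0118
```

Run:
```python
from h import *
togo([.4337,-.2230,.165],-168.8)
```

```text
pos [ 0.4343 -0.2231  0.1625] rot [1.7996e+02 3.0000e-02 9.7850e+01] j6 -78.1 t 32.88 F [2.58 1.4  5.24] M [ 0.432 -0.584  0.376] w 0.0118
units [ 0.004 -0.011 -0.05 ] -15.558830886153553
```

Run:
```python
from h import *
s,d=wcam(); cv2.imwrite("pics/w10.png",d["frame"])
print(get_state()["moment"])
s2=viewer.capture("scene");f=s2["frame"];x0,y0=225,110
cv2.imwrite("pics/s10z.png",cv2.resize(f[y0:y0+75,x0:x0+80],None,fx=8,fy=8,interpolation=cv2.INTER_CUBIC))
```

```text
[ 0.3124153  -0.70764182  0.18732484]
```

View pics/w10.png

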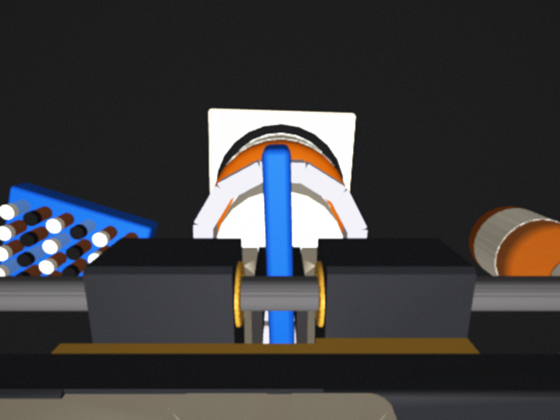

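View pics/s10z.png

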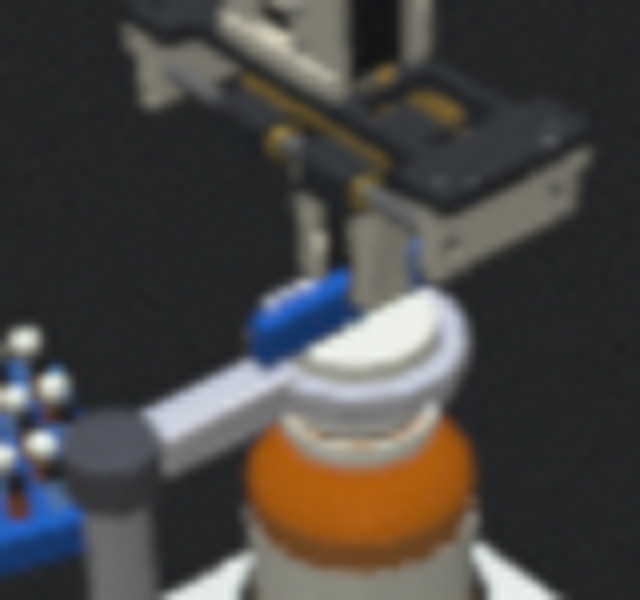

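Request:
apply_moves(plan=[[255,[0,0,0],0],[255,[0,0,0],0],[255,[0,0,0.002],0.5],[255,[0,0,0.002],0.5],[255,[0,0,0.002],0.5]], squeeze=55)

```text
time_s: 33.6
tcp_pos: [0.4343, -0.2231, 0.1622]
eef_rot: [179.9, 0.0, 89.0]
contact_force: [1.3, 0.9, 5.9]
gripper_width: 0.0111
```

Run:
```python
from h import *
togo([.4337,-.2230,.165],-168.8)
s,d=wcam(); cv2.imwrite("pics/w11.png",d["frame"][130:350,180:380])
print(get_state()["moment"])
```

```text
pos [ 0.4343 -0.2231  0.1622] rot [1.7995e+02 3.0000e-02 8.8950e+01] j6 -87.0 t 33.6 F [1.34 0.92 5.92] M [ 0.374 -0.689  0.432] w 0.0111
units [ 0.002 -0.012 -0.056] -17.041617696640674
[ 0.29057516 -0.74136461  0.21708753]
```

View pics/w11.png

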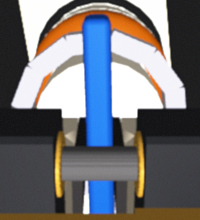

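Request:
apply_moves(plan=[[60,[0,0,0],0],[60,[0,0,0],0],[60,[0,0,0],0],[60,[0,0,0],0],[60,[0,0,0],0],[60,[0,0,-0.3],0],[60,[0,0,-0.6],0],[60,[0,0,-0.9],0],[60,[0,0.4,-0.8],0],[60,[0,0.6,-0.5],0],[60,[0,0.6,0],0],[60,[0,0,0],0]])

```text
time_s: 35.15
tcp_pos: [0.5151, -0.2245, 0.3171]
eef_rot: [-180.0, -0.0, 88.9]
contact_force: [-0.2, -0.1, 0.2]
gripper_width: 0.0673
```

Run:
```python
from h import *
togo([.4337,-.2230,.165],89)
s,d=wcam(); cv2.imwrite("pics/w12.png",d["frame"])
s2=viewer.capture("scene"); cv2.imwrite("pics/s12.png",s2["frame"])
t=viewer.capture("top");cv2.imwrite("pics/t12.png",t["frame"])
```

```text
pos [ 0.5151 -0.2245  0.3171] rot [-179.99   -0.     88.85] j6 -87.6 t 35.15 F [-0.22 -0.13  0.23] M [-0.007  0.056 -0.022] w 0.0673
units [-2.000e-03 -1.628e+00  3.042e+00] -0.024470922700402298
```

View pics/w12.png

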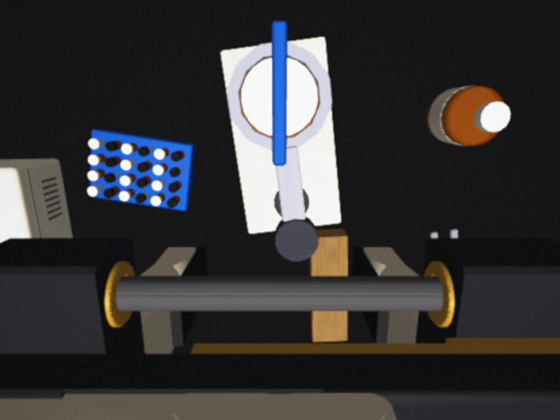

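View pics/s12.png

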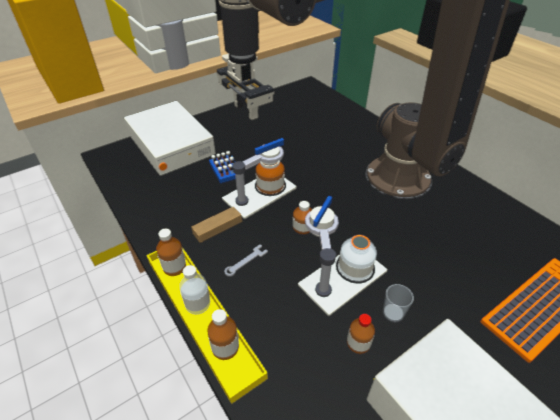

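View pics/t12.png

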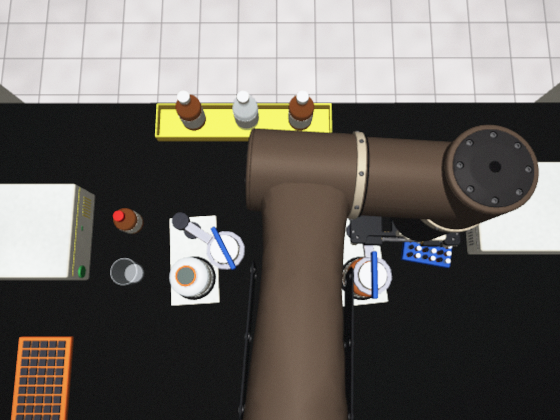

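Run:
```python
from h import *
s,d=wcam()
P=onplane(d,296,240,.174);R=onplane(d,279.5,95.5,.16);print(P,R,np.linalg.norm((R-P)[:2]),np.degrees(np.arctan2(*(R-P)[1::-1])))
a=cv2.imread("pics/scene0.png");b=cv2.imread("pics/s12.png")
df=cv2.absdiff(a,b).max(2)>40; ys,xs=np.nonzero(df[150:,:]); 
n,l,st,c=cv2.connectedComponentsWithStats(df.astype(np.uint8)); print([list(map(int,x)) for x in st[1:] if x[4]>15])
print(get_state()["contact_force"],get_state()["time_s"])
```

```text
[ 0.56071577 -0.20958515  0.174     ] [ 0.43019501 -0.22240764  0.16      ] 0.13114909302599384 -174.38921168736348
[[209, 0, 7, 5, 22], [219, 0, 38, 10, 215], [217, 0, 105, 101, 3255], [357, 0, 134, 164, 9632], [405, 0, 9, 21, 110], [245, 92, 29, 28, 362], [221, 124, 63, 45, 1386], [406, 132, 8, 8, 30], [385, 144, 32, 21, 147]]
[ 0.79491439 -0.47183579 -0.0109315 ] 35.35
```

```bash
python3 -c "
from plant import close_job
print(close_job())"
```

```text
the job is handed in; nothing more can be done
None
```

The amber jar is closed and the job is handed in at about 35 s of the 59 s limit. The arm is against its stop over the jar and the cap is screwed down snug.

**Swinging the arm:** I gripped the arm's bar and swung it about 59° clockwise until the sideways force climbed sharply (to about 21 N) with no further motion. My first grip closed above the bar and moved nothing. The pictures showed the fingertips sitting about 19 mm short of the stated TCP, so I corrected for that.

**Screwing the cap:** I gripped the wing on the cap axis and turned it clockwise about 348° (6.1 rad), with one regrasp. The torque stayed near its free level until roughly 4.6–4.8 rad. It ended at 0.43 N m while turning, or about 10 N at the wing, within the 7–14 N band.

**Last checks:**
- **Arm angle:** it measured about -174.4° after release, against -173.6° just after the swing and about -173° for the jar's direction. These agree within my pixel accuracy of 1–2°.
- **Surroundings:** comparing before and after pictures showed changes only at the robot and the amber arm and cap. The clear jar and the loose items looked unchanged.
- **Contact:** the gripper was clear of everything when I handed in.

**Uncertainty:** the torque signal is noisy and fades once motion stops, so the 10 N rests on readings taken while turning. One of them, 0.38 N m after a further 0.38 rad, was lower than expected because the wing had twisted about 2° in the jaws. I tightened the grip before the last few degrees.

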